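# Press a plug home with bench-mounted locking pliers and free it again

## Task

Slide the carrier strip along its channel until its nose rests against the backstop, then push the pliers' upper handle down until it snaps over centre and stays locked by itself, which presses the plug fully home. Then flick the release lever at the tail down so that the pliers spring open, and leave the carrier in place with everything free. Work by feel: push neither the carrier nor the pliers with more than about 15 N, do not lean on the handle once it has snapped over, and leave the other things on the worktop alone.

Things in the scene. Friction and masses are not known exactly. Their poses are not given: they have to be found in the camera images.
- pliers: Steel locking pliers on a dark base plate fixed to the worktop (70 x 245 mm, 12 mm thick). Origin: underside of the plate. Local y runs from tail (-y) to head (+y), z up. The jaw's rubber pad comes down at x = 0, y = +75 mm. A fixed lower handle, top 35 mm high, lies under the upper one. Cheeks and jaw at the head, y = -20 to +85 mm, reach up to 110 mm.
- backstop_face (a point): Middle of the backstop's face at the end of the carrier's channel: pliers frame x = +20, y = +75, z = 20 mm. The channel runs along the pliers' local x and is entered from -x; its floor is 12 mm high, its two guide rails stand 29 mm apart, tops 20 mm high.
- handle_pivot (a point): On the axis about which the upper handle turns (axis along the pliers' local x): pliers frame x = 0, y = -7, z = 56 mm.
- handle_press (a point): Where the black upper handle is pressed: on its top, 85 mm from the pivot axis, 15 mm before its end; handle 20 mm wide, 14 thick. Open, it rises at 0.85 rad toward the tail (this point 125 mm high). Pushed down its arc it takes up to 12 N, then 2 to 6 N; near dead centre this fades to nothing, it runs on by itself 4 to 7 mm to a firm stop and stays. Let go before, it springs open.
- screw_end (a point): End of the adjusting screw, a knurled knob 15 mm across at the tail under the release lever; not to be touched. Its setting differs from time to time and shifts where the handle snaps over: dead centre lies anywhere from 0.45 to 0.85 rad below the open position. This is not measured and must be felt.
- release_press (a point): Point on top of the steel release lever at the tail (paddle 22 x 18 mm), pliers frame y = -166 mm, 55 mm high at rest; its hinge (along local x) is 42 mm toward the head. Pushed down about 8 to 14 mm with up to about 6 N it unlocks the closed pliers, and the upper handle springs open. Its stop comes after 18 mm; it springs back by itself.
- release_lever (a joint): Angle of the release lever: 0 at rest, 0.45 rad fully pressed.
- carrier: Loose grey plastic strip lying in the channel, 100 x 26 x 14 mm, 0.12 kg. Origin: centre of its underside; local x points to the nose, which goes against the backstop. At its rear stands a tab 24 mm wide, top 37 mm above the underside; its flat back, at local x = -50 mm, is where it is pushed. Home, the origin is at x = -30 mm in the pliers' frame.
- plug (a joint): How far the round white plug (16 mm across, 30 mm ahead of the carrier's origin) has been pressed into the carrier: 0 standing 4 mm proud, 0.004 m fully home. It takes about 4 N and stays where it is pressed.
- forceps: Steel forceps, 122 x 12 x 8 mm, lying in front of the pliers; bystander.
- tally: White round hand counter, 51 x 44 x 27 mm, behind the pliers; bystander.
- tape_roll: Roll of tape, 67 mm across, 19 mm high; bystander.
- buffer: White bottle, 60 mm across, 135 mm tall; bystander.
- oil_dropper: Brown dropper bottle, 27 mm across, 82 mm tall; bystander.

How it is judged:
By the outcome, as a careful person would: the job done as asked, in the order asked, and still so for the second after the job is handed in, with the robot touching nothing.
It also fails if it takes over 72 s, if anything falls off the work surface, if the arm or the gripper's body presses on something with over 40 N, if the wrist force passes 120 N, or if a joint passes its speed limit or range.

## Robot

A 6-joint arm with a two-finger parallel gripper is mounted at the origin on a cart in front of the work surface, level with it; the furniture and walls round the work are solid. World frame = base frame: x ahead of the robot, y to its left, z up, the work surface at z = 0. Lengths are in m, angles in rad, forces in N, time in s.
With the tool pointing down it reaches from about 0.35 to 0.85 m from the base axis. Payload 8.1 kg.
Tool frame: the origin (TCP) lies midway between the tips of the shut fingers; the grasp point (between the pads) lies 19 mm behind it; z points along the fingers, y is the line along which they close (so a half turn about z gives the same grasp; the last joint's range is limited). The gripper opens to 93 mm and grips with 3 to 60 N. Pads are 15 mm wide; open, the fingers measure 128 mm over their backs; the gripper's body (75 mm by 188 mm) begins 65 mm behind the grasp point.
Start: joints at [-1.279, 0.13, 1.488, -0, 1.523, -0.085], TCP at [0.221, -0.558, 0.219] pointing down, gripper open.
Joint ranges: [-2.96, 2.96], [-0.89, 2.26], [0.02, 2.5], [-1.34, 4.48], [0, 2.73], [-2.66, 2.66]. Speed limits (rad/s): [2.39, 2.39, 2.79, 3.14, 3.14, 3.14].

## Interface

Orientations are given as [roll, pitch, yaw] about the fixed x, y, z axes, in that order (R = Rz(yaw) Ry(pitch) Rx(roll)).
In Python, from cell import manip, optics gives the robot as it stands. The module is installed in compiled form; this text tells all that it offers.
- The arm moves only by the tool servo_tool, never from a script. Its argument "motion" is a list of rows, each an object of numbers: "tx", "ty", "tz": the shift along the world's x, y, z in cm; "rx", "ry", "rz": the turn, a rotation vector about the world's x, y, z in rad; "jaw": the opening, from 0 (shut) to 1 (fully open). A call has 1 to 10 rows; each row is the pose to reach, as a shift and turn from the pose commanded when the call began; what a row does not reach only later rows make up. A row lasts 1/8 s, in which the tool goes at most 62.5 mm and 10.7 degrees, less where a joint would pass 70% of its speed; a pose out of reach is approached as far as the arm can. A call with a gripper value outside its range is refused whole. The fingers move at their own pace and stop on an object; "squeeze" is the grip in N (left out, the last holds). Time passes only in rows, so rows that repeat a pose let the fingers close. It gives the time, the measured TCP pose, the force, the opening and the grip force at its end, in the units of the state.
- manip.state(): the state, without advancing time (a new reading comes with each control period).
- optics.capture(name): name is "scene" or "top"; returns a dict with "image" (420x560x3 uint8, blue, green, red), "range_z" (420x560 float32, m along the optical axis (not along the pixel's ray), 0 where there is no reading), "fx", "fy", "cx", "cy" (pixels), "dist_coeffs" ([k1, k2, p1, p2, k3] as OpenCV has them; the pictures are not rectified), "camera_from_world" (4x4, takes a point from world to camera coordinates). Camera axes: x right, y down, z forward; pixel columns grow to the right and rows downward; lengths in m; the calibration is good to about 2 mm. A picture is of the moment at which its call begins.
- manip.close_job(): hands the job in; it is judged then, once.
Trained networks look in a picture, given as the dict that the camera call returned (one of the last four; its "shot" number tells which), for a name from the list of things; names that differ only in an ending like _2 or _b are one class to them, and where a whole thing is asked for, a point or a joint stands for the part that bears it (a point fixed in the world has none). Each returns a list of dicts, best first, with "p" (0 to 1); they miss things now and then, are a little off and sometimes report something else, mostly with a low value. They report only what shows in the picture. A call takes as long as a camera call.
- optics.recognise(target, picture): "at" ([row, column] in pixels, amid what is visible of it).
The state is a dict: "time": time; "qpos": joint angles; "qd": joint speeds; "effort": joint torques, N m; "tcp_pos": TCP position; "orientation": TCP orientation; "ft_force": force on the tool from outside, world axes, zero at the start; "wrist_torque": the same for the moment, N m; "finger_gap": finger opening in m; "grasp_force": force on a finger pad.
Only numpy, scipy, OpenCV 4.12 (cv2) and the standard library are available. Lean on these libraries where they do the work, as an engineer would, in place of code of your own. Each camera call takes 0.05 s, during which the arm holds its last target. There are 200 camera calls.

## Working session

There is one attempt and no reset: what is moved stays moved. The work goes in short steps, Python scripts to look and compute and a tool call to move; the robot and the scene stay as the last step left them, time stands still between calls to the robot, and variables do not carry over. Pictures are saved under pics/ and viewed, at most 10 in all, crops included, and the job is handed in when it is done.

Besides the shell and the picture viewer there is one more tool, called after ">>>" as name(argument=value, ...), one argument or row to a line, values as JSON. servo_tool: Moves the arm, as the interface text tells. Its arguments: {"type":"object","properties":{"motion":{"type":"array","items":{"type":"object","properties":{"tx":{"type":"number"},"ty":{"type":"number"},"tz":{"type":"number"},"rx":{"type":"number"},"ry":{"type":"number"},"rz":{"type":"number"},"jaw":{"type":"number"}}}},"squeeze":{"type":"number"}},"required":["motion"]}

```bash
mkdir -p pics; cat > h.py <<'E'
import numpy as np, cv2
from cell import manip, optics
def w(c,pts_rc,z=None):
    """pixels -> world using range image (median 3x3)"""
    K=np.array([[c['fx'],0,c['cx']],[0,c['fy'],c['cy']],[0,0,1]]);M=np.linalg.inv(c['camera_from_world']);o=[]
    for r,q in pts_rc:
        u=cv2.undistortPoints(np.array([[[q,r]]],float),K,np.array(c['dist_coeffs']))[0,0]
        p=c['range_z'][int(r)-1:int(r)+2,int(q)-1:int(q)+2];d=np.median(p[p>0]) if (p>0).any() else 0
        o.append((M@[u[0]*d,u[1]*d,d,1])[:3])
    return np.array(o)
E
python3 - <<'E'
from h import *
np.set_printoptions(precision=4,suppress=True)
for n in ['scene','top']:
    c=optics.capture(n);cv2.imwrite(f'pics/{n}1.png',c['image'])
    np.save(f'{n}1.npy',c,allow_pickle=True)
    for t in ['pliers','carrier','handle_press','release_press','handle_pivot','screw_end','plug','backstop_face','forceps','tally','tape_roll','buffer','oil_dropper']:
        r=optics.recognise(t,c)[:2]
        print(n,t,[(round(a['p'],2),np.round(a['at']),w(c,[a['at']])[0]) for a in r])
print(manip.state())
E
```

```text
scene pliers [(0.81, array([224., 269.]), array([ 0.6244, -0.0776,  0.0245]))]
scene carrier [(0.66, array([249., 264.]), array([0.574 , 0.0257, 0.0255]))]
scene handle_press [(0.86, array([190., 276.]), array([ 0.6246, -0.1148,  0.1083]))]
scene release_press []
scene handle_pivot [(0.64, array([223., 269.]), array([ 0.6242, -0.0773,  0.0278]))]
scene screw_end [(0.81, array([224., 270.]), array([ 0.6222, -0.0794,  0.0239])), (0.33, array([190., 304.]), array([ 0.6097, -0.2393,  0.0554]))]
scene plug []
scene backstop_face [(0.66, array([225., 269.]), array([ 0.6233, -0.0773,  0.0222]))]
scene forceps [(0.69, array([238., 301.]), array([ 0.5367, -0.0923,  0.0016]))]
scene tally [(0.64, array([210., 242.]), array([ 0.7252, -0.099 ,  0.0259]))]
scene tape_roll [(0.61, array([194., 370.]), array([ 0.4695, -0.4026,  0.0062]))]
scene buffer [(0.58, array([344., 257.]), array([0.3873, 0.3359, 0.09  ]))]
scene oil_dropper [(0.85, array([327., 230.]), array([0.4809, 0.2876, 0.0411]))]
top pliers [(0.78, array([201., 274.]), array([ 0.6185, -0.0596,  0.0106]))]
top carrier [(0.55, array([209
[... 777 characters left out ...]
rray([253., 378.]), array([ 0.4621, -0.3506,  0.0198])), (0.28, array([165., 288.]), array([ 0.721 , -0.1005,  0.0277]))]
top buffer [(0.91, array([282., 145.]), array([0.3985, 0.2913, 0.1058]))]
top oil_dropper []
{'time': 1.4, 'qpos': array([-1.2794,  0.1304,  1.4882,  0.    ,  1.523 , -0.0854]), 'qd': array([ 0.0009, -0.0004, -0.0011, -0.001 , -0.0011,  0.0013]), 'effort': array([  0.0004, -55.9747, -49.2048,   0.0766,   0.0227,  -0.    ]), 'tcp_pos': array([ 0.2208, -0.5579,  0.2186]), 'orientation': array([-3.1416, -0.    ,  0.3768]), 'ft_force': array([-0.4249,  1.1077, -0.354 ]), 'wrist_torque': array([-0.0096,  0.0165, -0.076 ]), 'grasp_force': 0.0, 'finger_gap': 0.09277653790146724}
```

```bash
python3 - <<'E'
import numpy as np,cv2
a=np.load('scene1.npy',allow_pickle=True).item()['image'];b=np.load('top1.npy',allow_pickle=True).item()['image']
cv2.imwrite('pics/s2.png',cv2.resize(a[160:290,190:350],None,fx=4.5,fy=4.5,interpolation=cv2.INTER_CUBIC))
cv2.imwrite('pics/t2.png',cv2.resize(b[150:250,210:360],None,fx=5,fy=5,interpolation=cv2.INTER_CUBIC))
E
```

```text
(no output)
```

View pics/s2.png

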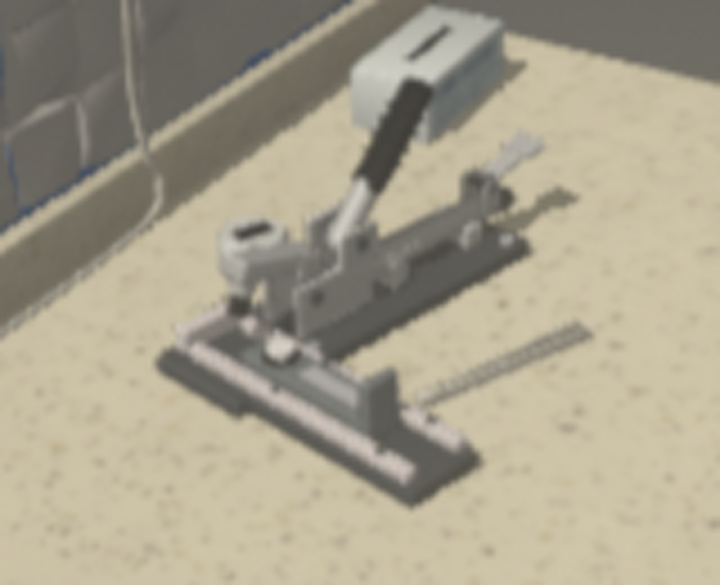

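View pics/t2.png

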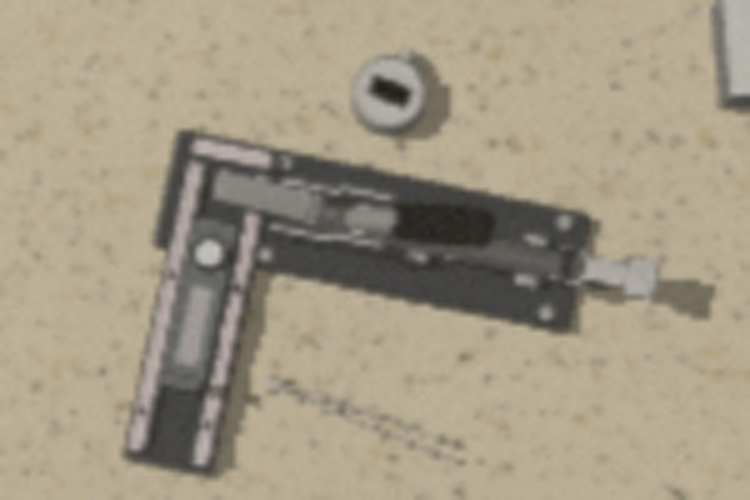

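View pics/scene1.png

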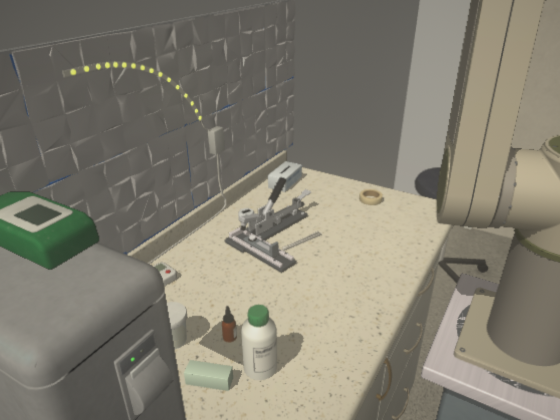

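```bash
cat >> h.py <<'E'
def cloud(c):
    K=np.array([[c['fx'],0,c['cx']],[0,c['fy'],c['cy']],[0,0,1]]);h,q=c['range_z'].shape
    g=np.dstack(np.meshgrid(np.arange(q),np.arange(h))).reshape(-1,1,2).astype(float)
    u=cv2.undistortPoints(g,K,np.array(c['dist_coeffs']))[:,0];d=c['range_z'].reshape(-1,1)
    P=np.hstack([u*d,d,np.ones_like(d)])@np.linalg.inv(c['camera_from_world']).T
    return P[:,:3].reshape(h,q,3)
E
python3 - <<'E'
from h import *
np.set_printoptions(precision=4,suppress=True,linewidth=150)
c=np.load('top1.npy',allow_pickle=True).item();P=cloud(c);I=c['image'].astype(int)
L=P[150:250,210:360];g=I[150:250,210:360].sum(2)/3
# table level
print('table',np.median(P[240:250,320:350,2]))
dark=(g<100)&(L[...,2]>.004)&(L[...,2]<.018)
pts=L[dark];print(len(pts))
# plate only: y<0.0
pm=pts[pts[:,1]<-0.03][:,:2].astype(np.float32)
print('rect',cv2.minAreaRect(pm*1000))
yaw=-.2
for k in range(5):
    R=np.array([[np.cos(yaw),-np.sin(yaw)],[np.sin(yaw),np.cos(yaw)]]);q=pm@R
    a=[];b=[]
    for y in np.arange(q[:,1].min()+.01,q[:,1].max()-.02,.006):
        s=q[(abs(q[:,1]-y)<.003)];
        if len(s)>3:a.append((y,s[:,0].max()));b.append((y,s[:,0].min()))
    a=np.array(a);b=np.array(b)
    fa=np.polyfit(*a.T,1);fb=np.polyfit(*b.T,1);print(yaw,fa,fb,len(a),'ymin',np.sort(q[:,1])[:8]); yaw-=np.mean([np.arctan(fa[0]),np.arctan(fb[0])])*.5
h=(g<80)&(L[...,2]>.06);H=L[h];print('handle',len(H),H.mean(0),H.min(0),H.max(0),'dir',np.linalg.svd(H-H.mean(0))[2][0])
r=(L[...,2]>.04)&(L[...,2]<.07)&(L[...,1]<-.19)&(L[...,0]<.66);print('rel',r.sum(),L[r].mean(0),L[r].min(0),L[r].max(0))
print(L[r])
t=(L[...,2]>.035)&(L[...,2]<.06)&(L[...,0]<.60)&(L[...,1]>-.03);print('tab',t.sum(),L[t])
E
```

```text
table 0.00020891607680817437
1191
rect ((645.3204956054688, -120.09172821044922), (189.9671630859375, 108.0498275756836), 76.55232238769531)
-0.2 [0.101  0.6761] [0.0339 0.6029] 27 ymin [-0.0841 -0.0827 -0.0817 -0.0813 -0.0808 -0.0804 -0.0804 -0.0804]
-0.2336467208578454 [0.0601 0.6732] [-0.0012  0.6026] 27 ymin [-0.0624 -0.0618 -0.0601 -0.0594 -0.0594 -0.0591 -0.059  -0.0588]
-0.24836454089386992 [0.0452 0.6727] [-0.0156  0.6026] 27 ymin [-0.0534 -0.052  -0.051  -0.0502 -0.0502 -0.0499 -0.0497 -0.0495]
-0.2557432821545684 [0.038  0.6725] [-0.023   0.6027] 27 ymin [-0.0489 -0.0471 -0.0464 -0.0458 -0.0457 -0.0454 -0.045  -0.0448]
-0.2594795705818921 [0.0342 0.6724] [-0.0268  0.6027] 27 ymin [-0.0467 -0.0446 -0.0441 -0.0435 -0.0433 -0.0431 -0.0427 -0.0424]
handle 160 [ 0.6219 -0.1179  0.137 ] [ 0.4682 -0.1489  0.0605] [ 0.6443 -0.0006  1.5036] dir [ 0.1122 -0.0356 -0.993 ]
rel 125 [ 0.6023 -0.2193  0.0511] [ 0.5878 -0.2449  0.0403] [ 0.6173 -0.19    0.0654]
[[ 0.6171 -0.1924  0.0546]
 [ 0.6171 -0.1953  0.0532]
 [ 0.6173 -0.1984  0.051 ]
 [ 0.6153 -0.1962  0.044 ]
 [ 0.6152 -0.199   0.0
[... 3177 characters left out ...]
2359  0.0572]
 [ 0.5879 -0.239   0.0554]
 [ 0.5879 -0.2418  0.0551]]
tab 26 [[0.5523 0.0331 0.0475]
 [0.5496 0.0332 0.0466]
 [0.5492 0.0301 0.0517]
 [0.5494 0.0275 0.0476]
 [0.5491 0.0244 0.0527]
 [0.5492 0.0218 0.0498]
 [0.5492 0.019  0.0487]
 [0.547  0.0334 0.0429]
 [0.5464 0.0301 0.0524]
 [0.5463 0.0272 0.0533]
 [0.5465 0.0246 0.0493]
 [0.5464 0.0219 0.0485]
 [0.5461 0.0188 0.0536]
 [0.5462 0.0162 0.0499]
 [0.5462 0.0135 0.0488]
 [0.5443 0.0337 0.0397]
 [0.5437 0.0302 0.0503]
 [0.5436 0.0274 0.0519]
 [0.5436 0.0247 0.0494]
 [0.5435 0.0218 0.0516]
 [0.5438 0.0193 0.045 ]
 [0.5436 0.0165 0.0457]
 [0.5438 0.0138 0.0426]
 [0.5414 0.0198 0.0362]
 [0.5406 0.0163 0.0501]
 [0.5405 0.0135 0.051 ]]
```

```bash
cat >> h.py <<'E'
def wz(c,rc,z):
    K=np.array([[c['fx'],0,c['cx']],[0,c['fy'],c['cy']],[0,0,1]]);M=np.linalg.inv(c['camera_from_world'])
    u=cv2.undistortPoints(np.array([[[rc[1],rc[0]]]],float),K,np.array(c['dist_coeffs']))[0,0]
    d=M[:3,:3]@[u[0],u[1],1];o=M[:3,3];return o+d*(z-o[2])/d[2]
E
python3 - <<'E'
from h import *
np.set_printoptions(precision=4,suppress=True)
c=np.load('top1.npy',allow_pickle=True).item();s=np.load('scene1.npy',allow_pickle=True).item()
T=lambda x,y,z:wz(c,(150+y/5-.4,210+x/5-.4),z)
S=lambda x,y,z:wz(s,(160+y/4.5-.4,190+x/4.5-.4),z)
for n,x,y,z in [('tailfar',594,215,.012),('tailnear',574,331,.012),('chanL',124,460,.012),('chanR',212,475,.012),('headfar',182,130,.012),('headnear',157,245,.012),('backstopL',194,142,.024),('backstopR',271,158,.024),('railLend',136,455,.02),('railRend',203,465,.02),('handle end L',494,207,.13),('handle end R',490,247,.13),('padd',657,260,.055),('padd2',652,298,.055),('carr tabL',161,386,.03),('carr tabR',200,387,.03),('plug',208,252,.03),('tabtopish',180,378,.05)]: print(n,T(x,y,z))
for n,x,y,z in [('chan near corner',412,500,.012),('chan right',480,460,.012),('tail',527,245,.012),('head near',158,362,.012)]: print(n,S(x,y,z))
E
```

```text
tailfar [ 0.6396 -0.2154  0.012 ]
tailnear [ 0.5728 -0.2019  0.012 ]
chanL [0.5044 0.0579 0.012 ]
chanR [0.4947 0.0076 0.012 ]
headfar [0.6943 0.0212 0.012 ]
headnear [0.6278 0.0368 0.012 ]
backstopL [0.6854 0.0138 0.024 ]
backstopR [ 0.6752 -0.0301  0.024 ]
railLend [0.5069 0.0504 0.02  ]
railRend [0.5004 0.0123 0.02  ]
handle end L [ 0.6315 -0.1498  0.13  ]
handle end R [ 0.6102 -0.1471  0.13  ]
padd [ 0.6085 -0.2452  0.055 ]
padd2 [ 0.5873 -0.2418  0.055 ]
carr tabL [0.5454 0.0348 0.03  ]
carr tabR [0.5444 0.0127 0.03  ]
plug [0.6212 0.0067 0.03  ]
tabtopish [0.5486 0.0229 0.05  ]
chan near corner [0.5042 0.0617 0.012 ]
chan right [0.4909 0.0145 0.012 ]
tail [ 0.5735 -0.1929  0.012 ]
head near [0.692 0.026 0.012]
```

>>> servo_tool(
  motion=[
    {"tx":3.1,"ty":5.8,"tz":-1,"rz":-0.06,"jaw":0},
    {"tx":6.1,"ty":11.7,"tz":-2,"rz":-0.12,"jaw":0},
    {"tx":9.2,"ty":17.5,"tz":-3,"rz":-0.18,"jaw":0},
    {"tx":12.3,"ty":23.4,"tz":-4,"rz":-0.24,"jaw":0},
    {"tx":15.4,"ty":29.2,"tz":-5,"rz":-0.3,"jaw":0},
    {"tx":18.4,"ty":35.1,"tz":-6,"rz":-0.36,"jaw":0},
    {"tx":21.5,"ty":41,"tz":-7,"rz":-0.42,"jaw":0},
    {"tx":24.6,"ty":46.8,"tz":-8,"rz":-0.48,"jaw":0},
    {"tx":27.6,"ty":52.6,"tz":-9,"rz":-0.54,"jaw":0},
    {"tx":30.7,"ty":58.5,"tz":-10,"rz":-0.602,"jaw":0},
  ],
  squeeze=10,
)

```text
$.motion[0]: bad value
```

>>> servo_tool(
  motion=[
    {"tx":2.5,"ty":5.0,"tz":-0.8,"rx":0,"ry":0,"rz":-0.05,"jaw":0},
    {"tx":5.0,"ty":10.0,"tz":-1.6,"rx":0,"ry":0,"rz":-0.1,"jaw":0},
  ],
  squeeze=10,
)

```text
time: 1.65
tcp_pos: [0.271, -0.457, 0.2023]
orientation: [-3.142, -0.0, 0.274]
ft_force: [0.6, 0.9, 1.0]
finger_gap: 0.0775
grasp_force: 0.0
```

>>> servo_tool(
  motion=[
    {"tx":2.6,"ty":4.8,"tz":-0.8,"rx":0,"ry":0,"rz":-0.05,"jaw":0},
    {"tx":5.1,"ty":9.7,"tz":-1.6,"rx":0,"ry":0,"rz":-0.1,"jaw":0},
    {"tx":7.7,"ty":14.5,"tz":-2.5,"rx":0,"ry":0,"rz":-0.15,"jaw":0},
    {"tx":10.3,"ty":19.4,"tz":-3.3,"rx":0,"ry":0,"rz":-0.2,"jaw":0},
    {"tx":12.9,"ty":24.2,"tz":-4.1,"rx":0,"ry":0,"rz":-0.25,"jaw":0},
    {"tx":15.4,"ty":29.0,"tz":-4.9,"rx":0,"ry":0,"rz":-0.3,"jaw":0},
    {"tx":18.0,"ty":33.9,"tz":-5.7,"rx":0,"ry":0,"rz":-0.35,"jaw":0},
    {"tx":20.6,"ty":38.7,"tz":-6.6,"rx":0,"ry":0,"rz":-0.4,"jaw":0},
    {"tx":23.1,"ty":43.6,"tz":-7.4,"rx":0,"ry":0,"rz":-0.45,"jaw":0},
    {"tx":25.7,"ty":48.4,"tz":-8.2,"rx":0,"ry":0,"rz":-0.5,"jaw":0},
  ],
)

```text
time: 2.9
tcp_pos: [0.5286, 0.0279, 0.1207]
orientation: [-3.142, -0.001, -0.225]
ft_force: [0.7, -0.2, 0.9]
finger_gap: 0.0005
grasp_force: 0.0
```

>>> servo_tool(
  motion=[
    {"tz":-4.5},
    {"tz":-9},
    {"tz":-9},
    {"tx":0.6,"ty":-0.14,"tz":-9},
    {"tx":1.0,"ty":-0.23,"tz":-9},
    {"tx":1.5,"ty":-0.34,"tz":-9},
    {"tx":2.0,"ty":-0.46,"tz":-9},
    {"tx":2.5,"ty":-0.57,"tz":-9},
    {"tx":3.0,"ty":-0.69,"tz":-9},
    {"tx":3.2,"ty":-0.73,"tz":-9},
  ],
)

```text
$.motion[0]: bad value
```

```bash
python3 - <<'E'
from h import *
print(manip.state()['ft_force'])
c=optics.capture('scene');cv2.imwrite('pics/s3.png',cv2.resize(c['image'][180:290,200:340],None,fx=5,fy=5,interpolation=cv2.INTER_CUBIC))
E
```

```text
[ 0.66946534 -0.17358119  0.94599349]
```

View pics/s3.png

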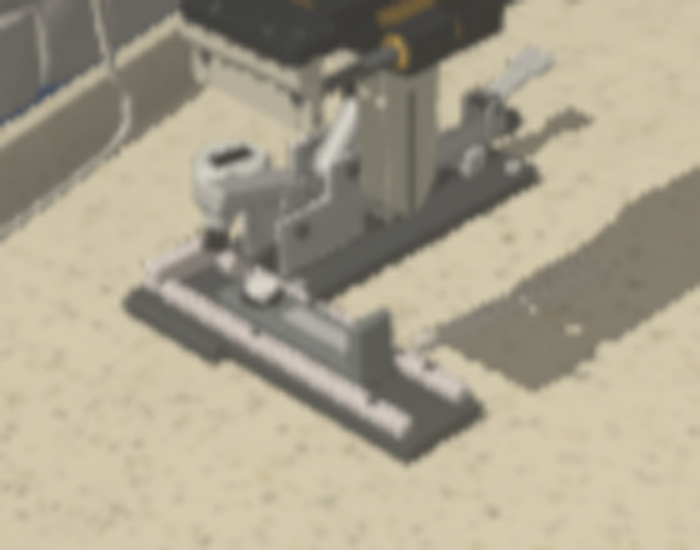

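All seven keys are needed in every row. The picture shows the tool hovering behind the tab, with the tab at about (370,350) and the carrier not yet moved.

>>> servo_tool(
  motion=[
    {"tx":0,"ty":0,"tz":-4.5,"rx":0,"ry":0,"rz":0,"jaw":0},
    {"tx":0,"ty":0,"tz":-9,"rx":0,"ry":0,"rz":0,"jaw":0},
    {"tx":0,"ty":0,"tz":-9,"rx":0,"ry":0,"rz":0,"jaw":0},
    {"tx":0.5,"ty":-0.11,"tz":-9,"rx":0,"ry":0,"rz":0,"jaw":0},
    {"tx":1.0,"ty":-0.23,"tz":-9,"rx":0,"ry":0,"rz":0,"jaw":0},
    {"tx":1.4,"ty":-0.32,"tz":-9,"rx":0,"ry":0,"rz":0,"jaw":0},
    {"tx":1.4,"ty":-0.32,"tz":-9,"rx":0,"ry":0,"rz":0,"jaw":0},
  ],
)

```text
time: 3.82
tcp_pos: [0.5429, 0.0227, 0.0317]
orientation: [-3.141, -0.002, -0.223]
ft_force: [-0.5, -1.0, 0.1]
finger_gap: 0.0008
grasp_force: 0.0
```

>>> servo_tool(
  motion=[
    {"tx":0.5,"ty":-0.11,"tz":0,"rx":0,"ry":0,"rz":0,"jaw":0},
    {"tx":1.0,"ty":-0.23,"tz":0,"rx":0,"ry":0,"rz":0,"jaw":0},
    {"tx":1.5,"ty":-0.34,"tz":0,"rx":0,"ry":0,"rz":0,"jaw":0},
    {"tx":1.9,"ty":-0.43,"tz":0,"rx":0,"ry":0,"rz":0,"jaw":0},
    {"tx":1.9,"ty":-0.43,"tz":0,"rx":0,"ry":0,"rz":0,"jaw":0},
  ],
)

```text
time: 4.45
tcp_pos: [0.5612, 0.0185, 0.0306]
orientation: [-3.142, -0.0, -0.223]
ft_force: [0.6, -0.1, 0.3]
finger_gap: 0.0005
grasp_force: 0.0
```

```bash
python3 - <<'E'
from h import *
np.set_printoptions(precision=4,suppress=True)
s=manip.state();print(s['ft_force'],s['tcp_pos'])
O=np.array([.6369,-.0754]);y=-.225
print('local',(s['tcp_pos'][:2]-O)@np.array([[np.cos(y),-np.sin(y)],[np.sin(y),np.cos(y)]]))
c=optics.capture('top');cv2.imwrite('pics/t3.png',cv2.resize(c['image'][150:250,210:330],None,fx=6,fy=6,interpolation=cv2.INTER_CUBIC))
c=optics.capture('scene');cv2.imwrite('pics/s4.png',cv2.resize(c['image'][180:290,200:340],None,fx=5,fy=5,interpolation=cv2.INTER_CUBIC))
E
```

```text
[ 0.558  -0.0507  0.2638] [0.5612 0.0185 0.0306]
local [-0.0947  0.0746]
```

View pics/s4.png

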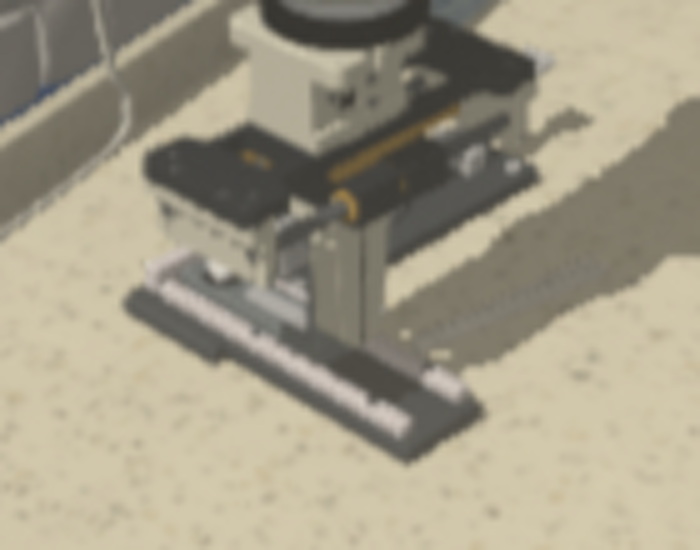

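The carrier moved along with the tool: the plug now sits at about (220,272), near the jaw. I'll close the last millimetres by feel.

>>> servo_tool(
  motion=[
    {"tx":0.2,"ty":-0.04,"tz":0,"rx":0,"ry":0,"rz":0,"jaw":0},
    {"tx":0.4,"ty":-0.09,"tz":0,"rx":0,"ry":0,"rz":0,"jaw":0},
    {"tx":0.4,"ty":-0.09,"tz":0,"rx":0,"ry":0,"rz":0,"jaw":0},
  ],
)

```text
time: 4.92
tcp_pos: [0.565, 0.0177, 0.0307]
orientation: [-3.142, -0.0, -0.223]
ft_force: [0.2, 0.7, 0.4]
finger_gap: 0.0006
grasp_force: 0.0
```

>>> servo_tool(
  motion=[
    {"tx":0.05,"ty":-0.01,"tz":0,"rx":0,"ry":0,"rz":0,"jaw":0},
    {"tx":0.1,"ty":-0.02,"tz":0,"rx":0,"ry":0,"rz":0,"jaw":0},
    {"tx":0.1,"ty":-0.02,"tz":0,"rx":0,"ry":0,"rz":0,"jaw":0},
  ],
)

```text
time: 5.3
tcp_pos: [0.5658, 0.0175, 0.0307]
orientation: [-3.142, 0.0, -0.223]
ft_force: [-0.2, 0.2, -0.5]
finger_gap: 0.0006
grasp_force: 0.4
```

>>> servo_tool(
  motion=[
    {"tx":0.05,"ty":-0.01,"tz":0,"rx":0,"ry":0,"rz":0,"jaw":0},
    {"tx":0.1,"ty":-0.02,"tz":0,"rx":0,"ry":0,"rz":0,"jaw":0},
  ],
)

```text
time: 5.55
tcp_pos: [0.5668, 0.0173, 0.0307]
orientation: [-3.142, 0.0, -0.223]
ft_force: [-0.2, 0.5, 0.9]
finger_gap: 0.0004
grasp_force: 0.5
```

>>> servo_tool(
  motion=[
    {"tx":0.05,"ty":-0.01,"tz":0,"rx":0,"ry":0,"rz":0,"jaw":0},
    {"tx":0.05,"ty":-0.01,"tz":0,"rx":0,"ry":0,"rz":0,"jaw":0},
  ],
)

```text
time: 5.8
tcp_pos: [0.5674, 0.0172, 0.0307]
orientation: [-3.142, -0.0, -0.223]
ft_force: [-0.9, 0.4, 0.6]
finger_gap: 0.0003
grasp_force: 0.3
```

>>> servo_tool(
  motion=[
    {"tx":0.05,"ty":-0.01,"tz":0,"rx":0,"ry":0,"rz":0,"jaw":0},
    {"tx":0.05,"ty":-0.01,"tz":0,"rx":0,"ry":0,"rz":0,"jaw":0},
  ],
)

```text
time: 6.05
tcp_pos: [0.5676, 0.0171, 0.0306]
orientation: [3.142, 0.0, -0.223]
ft_force: [-2.6, -0.4, 1.7]
finger_gap: 0.0004
grasp_force: 1.2
```

>>> servo_tool(
  motion=[
    {"tx":0.05,"ty":-0.01,"tz":0,"rx":0,"ry":0,"rz":0,"jaw":0},
    {"tx":0.05,"ty":-0.01,"tz":0,"rx":0,"ry":0,"rz":0,"jaw":0},
  ],
)

```text
time: 6.3
tcp_pos: [0.5676, 0.0172, 0.0305]
orientation: [3.141, 0.001, -0.223]
ft_force: [-4.1, 0.1, 4.0]
finger_gap: 0.0007
grasp_force: 2.7
```

Firm contact at TCP x = 0.5676, and the carrier stopped there at about 4 N, so it is home. I'll back off, rise, turn, and move over the handle.

>>> servo_tool(
  motion=[
    {"tx":-0.7,"ty":0.16,"tz":0,"rx":0,"ry":0,"rz":0,"jaw":0},
    {"tx":-1.5,"ty":0.34,"tz":2,"rx":0,"ry":0,"rz":0,"jaw":0},
    {"tx":-1.5,"ty":0.34,"tz":7,"rx":0,"ry":0,"rz":0.17,"jaw":0},
    {"tx":-1.5,"ty":0.34,"tz":12,"rx":0,"ry":0,"rz":0.34,"jaw":0},
    {"tx":-1,"ty":0,"tz":17,"rx":0,"ry":0,"rz":0.51,"jaw":0},
    {"tx":0,"ty":-2,"tz":17,"rx":0,"ry":0,"rz":0.68,"jaw":0},
    {"tx":1,"ty":-5,"tz":17,"rx":0,"ry":0,"rz":0.85,"jaw":0},
    {"tx":3,"ty":-8,"tz":17,"rx":0,"ry":0,"rz":1.02,"jaw":0},
    {"tx":4.5,"ty":-11,"tz":17,"rx":0,"ry":0,"rz":1.19,"jaw":0},
    {"tx":5.9,"ty":-13.8,"tz":17,"rx":0,"ry":0,"rz":1.36,"jaw":0},
  ],
)

```text
time: 7.55
tcp_pos: [0.6278, -0.1221, 0.2006]
orientation: [3.141, -0.0, 1.142]
ft_force: [0.0, 0.2, 0.5]
finger_gap: 0.0002
grasp_force: 0.0
```

```bash
cat > arc.py <<'E'
from h import *
from scipy.spatial.transform import Rotation as Ro
np.set_printoptions(precision=3,suppress=True)
yaw=-.225;O=np.array([.6369,-.0754,0]);Rz=Ro.from_euler('z',yaw)
def pose(th,off=0,back=0):
    n=np.array([0,np.sin(th),np.cos(th)]);d=np.array([0,-np.cos(th),np.sin(th)])
    p=np.array([0,-.007,.056])+d*(.085-back)+n*(.007+off)
    return O+Rz.apply(p), Ro.from_rotvec(-th*Rz.apply([1,0,0]))*Ro.from_euler('xyz',[np.pi,0,yaw+np.pi/2])
def delta(th,off=0,p0=None,R0=None):
    p,R=pose(th,off)
    return np.r_[(p-p0)*100,(R*R0.inv()).as_rotvec()]
def cur():
    s=manip.state();return s['tcp_pos'],Ro.from_euler('xyz',s['orientation'])
E
python3 - <<'E'
from arc import *
p,R=cur();print(p,R.as_euler('xyz'),manip.state()['ft_force'])
print(delta(.85,.03,p,R),delta(.85,.012,p,R))
s=optics.capture('top');cv2.imwrite('pics/t4.png',cv2.resize(s['image'][150:250,210:330],None,fx=6,fy=6,interpolation=cv2.INTER_CUBIC))
P=cloud(s);
E
```

```text
[ 0.628 -0.122  0.201] [ 3.141 -0.     1.142] [0.003 0.187 0.479]
[ 0.125  1.229 -5.633 -0.806  0.274  0.191] [-0.176 -0.089 -6.821 -0.806  0.274  0.191]
```

>>> servo_tool(
  motion=[
    {"tx":0.1,"ty":1.0,"tz":0,"rx":-0.16,"ry":0.05,"rz":0.04,"jaw":0},
    {"tx":0.1,"ty":1.2,"tz":0,"rx":-0.32,"ry":0.11,"rz":0.08,"jaw":0},
    {"tx":0.1,"ty":1.2,"tz":-1,"rx":-0.48,"ry":0.16,"rz":0.11,"jaw":0},
    {"tx":0.1,"ty":1.2,"tz":-2,"rx":-0.64,"ry":0.22,"rz":0.15,"jaw":0},
    {"tx":0.1,"ty":1.2,"tz":-4,"rx":-0.806,"ry":0.274,"rz":0.191,"jaw":0},
    {"tx":0.1,"ty":1.2,"tz":-5.6,"rx":-0.806,"ry":0.274,"rz":0.191,"jaw":0},
    {"tx":0.1,"ty":1.2,"tz":-5.6,"rx":-0.806,"ry":0.274,"rz":0.191,"jaw":0},
  ],
)

```text
time: 8.48
tcp_pos: [0.6276, -0.1091, 0.1431]
orientation: [3.139, 0.848, 1.339]
ft_force: [0.2, 0.1, 0.9]
finger_gap: 0.0004
grasp_force: 0.0
```

```bash
python3 - <<'E'
from arc import *
p,R=cur();print(p,R.as_euler('xyz'),manip.state()['ft_force'],manip.state()['qpos'])
print(delta(.85,.03,p,R),delta(.85,.005,p,R),delta(.85,0,p,R),delta(.80,0,p,R),delta(.75,0,p,R))
s=optics.capture('scene');cv2.imwrite('pics/s5.png',cv2.resize(s['image'][140:260,210:350],None,fx=5,fy=5,interpolation=cv2.INTER_CUBIC))
E
```

```text
[ 0.628 -0.109  0.143] [3.139 0.848 1.339] [0.209 0.099 0.94 ] [ 0.164  0.585  1.306 -0.767  1.635  0.5  ]
[ 0.143 -0.071  0.116 -0.002  0.002  0.005] [-0.276 -1.901 -1.534 -0.002  0.002  0.005] [-0.36  -2.268 -1.864 -0.002  0.002  0.005] [-0.435 -2.595 -2.126  0.047 -0.009  0.005] [-0.507 -2.909 -2.405  0.096 -0.021  0.005]
```

View pics/s5.png

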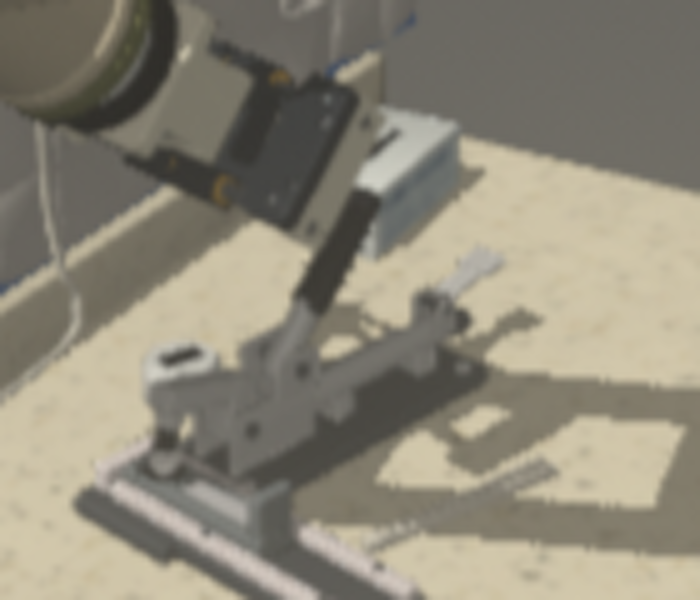

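The tool is tilted normal to the handle, whose black grip spans about (365,195) to (315,300). The plug is under the jaw pad at about (165,462), so the carrier is home. Next I'll approach the handle by feel.

>>> servo_tool(
  motion=[
    {"tx":-0.09,"ty":-0.65,"tz":-0.5,"rx":0,"ry":0,"rz":0,"jaw":0},
    {"tx":-0.18,"ty":-1.3,"tz":-1.0,"rx":0,"ry":0,"rz":0,"jaw":0},
    {"tx":-0.27,"ty":-1.8,"tz":-1.45,"rx":0,"ry":0,"rz":0,"jaw":0},
    {"tx":-0.27,"ty":-1.8,"tz":-1.45,"rx":0,"ry":0,"rz":0,"jaw":0},
  ],
)

```text
time: 9.02
tcp_pos: [0.625, -0.1278, 0.1298]
orientation: [3.137, 0.85, 1.337]
ft_force: [-0.3, 0.4, 0.2]
finger_gap: 0.0003
grasp_force: 0.0
```

>>> servo_tool(
  motion=[
    {"tx":-0.02,"ty":-0.11,"tz":-0.1,"rx":0,"ry":0,"rz":0,"jaw":0},
    {"tx":-0.04,"ty":-0.22,"tz":-0.2,"rx":0,"ry":0,"rz":0,"jaw":0},
    {"tx":-0.04,"ty":-0.22,"tz":-0.2,"rx":0,"ry":0,"rz":0,"jaw":0},
  ],
)

```text
time: 9.4
tcp_pos: [0.6252, -0.1291, 0.128]
orientation: [3.137, 0.85, 1.338]
ft_force: [-0.6, 0.2, 0.2]
finger_gap: 0.0005
grasp_force: 0.0
```

>>> servo_tool(
  motion=[
    {"tx":-0.02,"ty":-0.11,"tz":-0.1,"rx":0,"ry":0,"rz":0,"jaw":0},
    {"tx":-0.02,"ty":-0.11,"tz":-0.1,"rx":0,"ry":0,"rz":0,"jaw":0},
  ],
)

```text
time: 9.65
tcp_pos: [0.625, -0.1303, 0.127]
orientation: [3.136, 0.85, 1.338]
ft_force: [-0.2, 0.3, 0.6]
finger_gap: 0.0004
grasp_force: 0.0
```

```bash
python3 - <<'E'
from arc import *
p,R=cur();print(p,R.as_euler('xyz'))
for t in [.85,.8,.75,.7,.65]: print(t,delta(t,0,p,R))
E
```

```text
[ 0.625 -0.13   0.127] [3.136 0.85  1.338]
0.85 [-0.098 -0.151 -0.257  0.001  0.003  0.004]
0.8 [-0.173 -0.478 -0.52   0.049 -0.008  0.004]
0.75 [-0.245 -0.792 -0.799  0.098 -0.019  0.004]
0.7 [-0.313 -1.092 -1.094  0.147 -0.03   0.004]
0.65 [-0.379 -1.378 -1.404  0.196 -0.042  0.004]
```

>>> servo_tool(
  motion=[
    {"tx":-0.05,"ty":-0.08,"tz":-0.13,"rx":0,"ry":0,"rz":0,"jaw":0},
    {"tx":-0.1,"ty":-0.15,"tz":-0.25,"rx":0,"ry":0,"rz":0,"jaw":0},
    {"tx":-0.1,"ty":-0.15,"tz":-0.25,"rx":0,"ry":0,"rz":0,"jaw":0},
  ],
)

```text
time: 10.02
tcp_pos: [0.6242, -0.1316, 0.125]
orientation: [3.135, 0.85, 1.337]
ft_force: [-0.6, 2.7, 3.7]
finger_gap: 0.0005
grasp_force: 1.9
```

>>> servo_tool(
  motion=[
    {"tx":-0.02,"ty":-0.08,"tz":-0.06,"rx":0.012,"ry":-0.003,"rz":0,"jaw":0},
    {"tx":-0.02,"ty":-0.08,"tz":-0.06,"rx":0.012,"ry":-0.003,"rz":0,"jaw":0},
  ],
)

```text
time: 10.28
tcp_pos: [0.624, -0.1325, 0.1244]
orientation: [3.135, 0.837, 1.337]
ft_force: [0.7, 2.9, 2.4]
finger_gap: 0.0002
grasp_force: 2.0
```

>>> servo_tool(
  motion=[
    {"tx":-0.02,"ty":-0.08,"tz":-0.06,"rx":0.012,"ry":-0.003,"rz":0,"jaw":0},
    {"tx":-0.02,"ty":-0.08,"tz":-0.06,"rx":0.012,"ry":-0.003,"rz":0,"jaw":0},
  ],
)

```text
time: 10.52
tcp_pos: [0.6238, -0.1334, 0.1236]
orientation: [3.135, 0.824, 1.337]
ft_force: [0.9, 3.7, 1.5]
finger_gap: 0.0005
grasp_force: 2.1
```

```bash
python3 - <<'E'
from arc import *
p,R=cur();print(p,R.as_euler('xyz'))
# angle implied by tcp height/tilt
for a,l in [(.82,[.795,.77,.745,.72,.67,.62]),(.62,[.57,.52,.47,.42]),(.42,[.395,.37,.345,.32]),(.32,[.295,.27,.245,.22]),(.22,[.195,.17,.145,.12]),(.12,[.095,.07,.045,.02])]:
    p0,R0=pose(a)
    for t in l: print(a,t,delta(t,0,p0,R0))
E
```

```text
[ 0.624 -0.133  0.124] [3.135 0.824 1.337]
0.82 0.795 [-0.037 -0.161 -0.134  0.024 -0.006  0.   ]
0.82 0.77 [-0.073 -0.32  -0.273  0.049 -0.011  0.   ]
0.82 0.745 [-0.109 -0.474 -0.415  0.073 -0.017 -0.   ]
0.82 0.72 [-0.143 -0.626 -0.561  0.097 -0.022  0.   ]
0.82 0.67 [-0.21  -0.917 -0.865  0.146 -0.033  0.   ]
0.82 0.62 [-0.273 -1.193 -1.184  0.195 -0.045 -0.   ]
0.62 0.57 [-0.06  -0.26  -0.332  0.049 -0.011 -0.   ]
0.62 0.52 [-0.115 -0.504 -0.678  0.097 -0.022 -0.   ]
0.62 0.47 [-0.167 -0.731 -1.035  0.146 -0.033  0.   ]
0.62 0.42 [-0.215 -0.94  -1.403  0.195 -0.045 -0.   ]
0.42 0.395 [-0.022 -0.098 -0.188  0.024 -0.006 -0.   ]
0.42 0.37 [-0.044 -0.191 -0.379  0.049 -0.011  0.   ]
0.42 0.345 [-0.064 -0.279 -0.572  0.073 -0.017 -0.   ]
0.42 0.32 [-0.083 -0.363 -0.767  0.097 -0.022 -0.   ]
0.32 0.295 [-0.018 -0.079 -0.197  0.024 -0.006  0.   ]
0.32 0.27 [-0.035 -0.153 -0.396  0.049 -0.011  0.   ]
0.32 0.245 [-0.051 -0.222 -0.597  0.073 -0.017  0.   ]
0.32 0.22 [-0.066 -0.287 -0.8    0.097 -0.022  0.   ]
0.22 0.195 [-0.014 -0.059 -0.204  0.024 -0.006  0.   ]
0.22 0.17 [-0.026 -0.114 -0.41   0.049 -0.011  0.   ]
0.22 0.145 [-0.037 -0.163 -0.617  0.073 -0.017  0.   ]
0.22 0.12 [-0.047 -0.207 -0.826  0.097 -0.022 -0.   ]
0.12 0.095 [-0.009 -0.039 -0.209  0.024 -0.006  0.   ]
0.12 0.07 [-0.017 -0.073 -0.42   0.049 -0.011  0.   ]
0.12 0.045 [-0.023 -0.102 -0.631  0.073 -0.017  0.   ]
0.12 0.02 [-0.029 -0.126 -0.843  0.097 -0.022  0.   ]
```

>>> servo_tool(
  motion=[
    {"tx":-0.04,"ty":-0.16,"tz":-0.13,"rx":0.024,"ry":-0.006,"rz":0,"jaw":0},
    {"tx":-0.07,"ty":-0.32,"tz":-0.27,"rx":0.049,"ry":-0.011,"rz":0,"jaw":0},
    {"tx":-0.11,"ty":-0.47,"tz":-0.415,"rx":0.073,"ry":-0.017,"rz":0,"jaw":0},
    {"tx":-0.14,"ty":-0.63,"tz":-0.56,"rx":0.097,"ry":-0.022,"rz":0,"jaw":0},
  ],
)

```text
time: 11.02
tcp_pos: [0.6222, -0.1397, 0.1176]
orientation: [3.137, 0.723, 1.338]
ft_force: [0.7, 5.0, 2.3]
finger_gap: 0.0003
grasp_force: 2.3
```

>>> servo_tool(
  motion=[
    {"tx":-0.035,"ty":-0.145,"tz":-0.15,"rx":0.024,"ry":-0.006,"rz":0,"jaw":0},
    {"tx":-0.07,"ty":-0.29,"tz":-0.3,"rx":0.049,"ry":-0.011,"rz":0,"jaw":0},
    {"tx":-0.1,"ty":-0.43,"tz":-0.46,"rx":0.073,"ry":-0.017,"rz":0,"jaw":0},
    {"tx":-0.13,"ty":-0.57,"tz":-0.62,"rx":0.097,"ry":-0.022,"rz":0,"jaw":0},
  ],
)

```text
time: 11.52
tcp_pos: [0.6209, -0.1454, 0.1115]
orientation: [3.138, 0.624, 1.339]
ft_force: [0.9, 4.6, 2.4]
finger_gap: 0.0002
grasp_force: 2.3
```

>>> servo_tool(
  motion=[
    {"tx":-0.03,"ty":-0.12,"tz":-0.17,"rx":0.024,"ry":-0.006,"rz":0,"jaw":0},
    {"tx":-0.055,"ty":-0.24,"tz":-0.34,"rx":0.049,"ry":-0.011,"rz":0,"jaw":0},
    {"tx":-0.085,"ty":-0.36,"tz":-0.51,"rx":0.073,"ry":-0.017,"rz":0,"jaw":0},
    {"tx":-0.11,"ty":-0.48,"tz":-0.68,"rx":0.097,"ry":-0.022,"rz":0,"jaw":0},
  ],
)

```text
time: 12.02
tcp_pos: [0.6197, -0.1505, 0.1047]
orientation: [3.14, 0.525, 1.34]
ft_force: [0.3, 2.8, 2.3]
finger_gap: 0.0007
grasp_force: 1.6
```

>>> servo_tool(
  motion=[
    {"tx":-0.025,"ty":-0.11,"tz":-0.18,"rx":0.024,"ry":-0.006,"rz":0,"jaw":0},
    {"tx":-0.05,"ty":-0.22,"tz":-0.36,"rx":0.049,"ry":-0.011,"rz":0,"jaw":0},
  ],
)

```text
time: 12.28
tcp_pos: [0.6191, -0.1527, 0.1011]
orientation: [3.14, 0.475, 1.34]
ft_force: [0.3, 1.9, 1.8]
finger_gap: 0.0006
grasp_force: 1.2
```

>>> servo_tool(
  motion=[
    {"tx":-0.01,"ty":-0.05,"tz":-0.09,"rx":0.012,"ry":-0.003,"rz":0,"jaw":0},
    {"tx":-0.024,"ty":-0.1,"tz":-0.185,"rx":0.024,"ry":-0.006,"rz":0,"jaw":0},
  ],
)

```text
time: 12.52
tcp_pos: [0.6189, -0.1538, 0.0994]
orientation: [3.14, 0.452, 1.34]
ft_force: [-0.6, -0.1, 1.5]
finger_gap: 0.0005
grasp_force: 1.0
```

>>> servo_tool(
  motion=[
    {"tx":-0.01,"ty":-0.05,"tz":-0.095,"rx":0.012,"ry":-0.003,"rz":0,"jaw":0},
    {"tx":-0.022,"ty":-0.1,"tz":-0.19,"rx":0.024,"ry":-0.006,"rz":0,"jaw":0},
  ],
)

```text
time: 12.78
tcp_pos: [0.6187, -0.1545, 0.0974]
orientation: [3.139, 0.427, 1.34]
ft_force: [0.2, -0.6, 1.2]
finger_gap: 0.0001
grasp_force: 0.7
```

>>> servo_tool(
  motion=[
    {"tx":-0.01,"ty":-0.05,"tz":-0.095,"rx":0.012,"ry":-0.003,"rz":0,"jaw":0},
  ],
)

```text
time: 12.9
tcp_pos: [0.6186, -0.1549, 0.0963]
orientation: [3.139, 0.414, 1.34]
ft_force: [-0.3, -0.6, 1.7]
finger_gap: 0.0009
grasp_force: 0.6
```

>>> servo_tool(
  motion=[
    {"tx":-0.01,"ty":-0.05,"tz":-0.095,"rx":0.012,"ry":-0.003,"rz":0,"jaw":0},
  ],
)

```text
time: 13.02
tcp_pos: [0.6185, -0.1554, 0.0953]
orientation: [3.139, 0.401, 1.34]
ft_force: [0.4, 0.2, 0.9]
finger_gap: 0.0004
grasp_force: 0.4
```

>>> servo_tool(
  motion=[
    {"tx":-0.01,"ty":-0.045,"tz":-0.095,"rx":0.012,"ry":-0.003,"rz":0,"jaw":0},
  ],
)

```text
time: 13.15
tcp_pos: [0.6184, -0.1558, 0.0944]
orientation: [3.139, 0.389, 1.34]
ft_force: [0.6, 0.2, -0.2]
finger_gap: 0.0002
grasp_force: 0.2
```

>>> servo_tool(
  motion=[
    {"tx":-0.01,"ty":-0.045,"tz":-0.095,"rx":0.012,"ry":-0.003,"rz":0,"jaw":0},
  ],
)

```text
time: 13.28
tcp_pos: [0.6183, -0.1563, 0.0934]
orientation: [3.139, 0.377, 1.339]
ft_force: [-0.2, 0.3, 0.1]
finger_gap: 0.0002
grasp_force: 0.0
```

>>> servo_tool(
  motion=[
    {"tx":-0.01,"ty":-0.045,"tz":-0.095,"rx":0.012,"ry":-0.003,"rz":0,"jaw":0},
  ],
)

```text
time: 13.4
tcp_pos: [0.6182, -0.1567, 0.0925]
orientation: [3.139, 0.364, 1.339]
ft_force: [0.8, 0.4, 0.2]
finger_gap: 0.0003
grasp_force: 0.0
```

>>> servo_tool(
  motion=[
    {"tx":0,"ty":0,"tz":0,"rx":0,"ry":0,"rz":0,"jaw":0},
    {"tx":0,"ty":0,"tz":0,"rx":0,"ry":0,"rz":0,"jaw":0},
    {"tx":0.02,"ty":0.1,"tz":0.28,"rx":0,"ry":0,"rz":0,"jaw":0},
    {"tx":0.02,"ty":0.1,"tz":0.28,"rx":0,"ry":0,"rz":0,"jaw":0},
  ],
)

```text
time: 13.9
tcp_pos: [0.6189, -0.1556, 0.096]
orientation: [3.138, 0.365, 1.339]
ft_force: [-0.7, -0.2, -0.2]
finger_gap: 0.0005
grasp_force: 0.0
```

>>> servo_tool(
  motion=[
    {"tx":0.1,"ty":0.4,"tz":1,"rx":0,"ry":0,"rz":0,"jaw":0},
    {"tx":0.2,"ty":0.8,"tz":4,"rx":0.1,"ry":-0.02,"rz":0,"jaw":0},
    {"tx":0.2,"ty":0.8,"tz":8,"rx":0.2,"ry":-0.04,"rz":0,"jaw":0},
    {"tx":0.2,"ty":0.8,"tz":11,"rx":0.35,"ry":-0.08,"rz":0,"jaw":0},
  ],
)

```text
time: 14.4
tcp_pos: [0.6218, -0.1464, 0.2088]
orientation: [3.137, 0.002, 1.343]
ft_force: [-0.2, 0.4, -1.1]
finger_gap: 0.0007
grasp_force: 0.0
```

```bash
python3 - <<'E'
from arc import *
p,R=cur();print(p,R.as_euler('xyz'))
s=optics.capture('scene');cv2.imwrite('pics/s6.png',cv2.resize(s['image'][170:270,220:350],None,fx=6,fy=6,interpolation=cv2.INTER_CUBIC))
np.save('s6.npy',s,allow_pickle=True)
a=optics.recognise('handle_press',s);print([(x['p'],x['at'],w(s,[x['at']])) for x in a])
# world deltas to release point standoff
q=O+Rz.apply([0,-.168,.055]);print('rel',q,(q-p)*100)
E
```

```text
[ 0.622 -0.146  0.209] [3.137 0.002 1.343]
[(0.73, [200.1, 280.9], array([[ 0.616, -0.126,  0.076]]))]
rel [ 0.599 -0.239  0.055] [ -2.235  -9.278 -15.385]
```

View pics/s6.png

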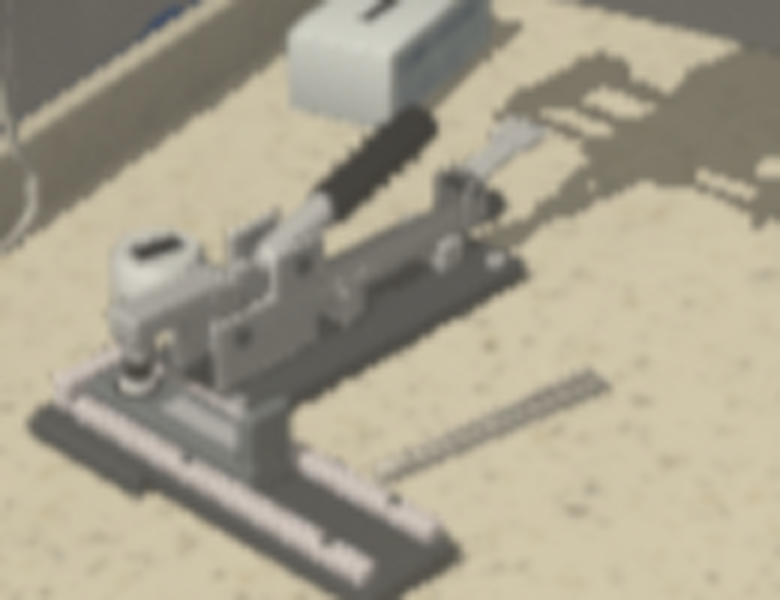

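The handle stays down by itself: its end is at about (420,125), and the jaw pad sits on the plug at (140,375). Next is the release lever.

>>> servo_tool(
  motion=[
    {"tx":-1.1,"ty":-4.6,"tz":-1,"rx":0,"ry":0,"rz":0,"jaw":0},
    {"tx":-2.2,"ty":-9.3,"tz":-4,"rx":0,"ry":0,"rz":0,"jaw":0},
    {"tx":-2.2,"ty":-9.3,"tz":-9,"rx":0,"ry":0,"rz":0,"jaw":0},
    {"tx":-2.2,"ty":-9.3,"tz":-13,"rx":0,"ry":0,"rz":0,"jaw":0},
    {"tx":-2.2,"ty":-9.3,"tz":-14.6,"rx":0,"ry":0,"rz":0,"jaw":0},
    {"tx":-2.2,"ty":-9.3,"tz":-14.6,"rx":0,"ry":0,"rz":0,"jaw":0},
  ],
)

```text
time: 15.25
tcp_pos: [0.598, -0.24, 0.0587]
orientation: [-3.14, 0.006, 1.341]
ft_force: [-0.2, 0.0, -0.3]
finger_gap: 0.0006
grasp_force: 0.0
```

>>> servo_tool(
  motion=[
    {"tx":0,"ty":0,"tz":-0.3,"rx":0,"ry":0,"rz":0,"jaw":0},
    {"tx":0,"ty":0,"tz":-0.6,"rx":0,"ry":0,"rz":0,"jaw":0},
  ],
)

```text
time: 15.5
tcp_pos: [0.6002, -0.2415, 0.0559]
orientation: [3.137, 0.008, 1.34]
ft_force: [0.1, -1.5, 3.4]
finger_gap: 0.0004
grasp_force: 1.3
```

>>> servo_tool(
  motion=[
    {"tx":0,"ty":0,"tz":-0.2,"rx":0,"ry":0,"rz":0,"jaw":0},
    {"tx":0,"ty":0,"tz":-0.4,"rx":0,"ry":0,"rz":0,"jaw":0},
  ],
)

```text
time: 15.75
tcp_pos: [0.5992, -0.2413, 0.0504]
orientation: [3.139, 0.007, 1.34]
ft_force: [1.0, -1.9, 2.7]
finger_gap: 0.0002
grasp_force: 1.2
```

>>> servo_tool(
  motion=[
    {"tx":0,"ty":0,"tz":-0.2,"rx":0,"ry":0,"rz":0,"jaw":0},
    {"tx":0,"ty":0,"tz":-0.35,"rx":0,"ry":0,"rz":0,"jaw":0},
  ],
)

```text
time: 16.0
tcp_pos: [0.5985, -0.2408, 0.0459]
orientation: [3.141, 0.006, 1.34]
ft_force: [-0.0, -0.8, 2.5]
finger_gap: 0.0006
grasp_force: 1.3
```

```bash
python3 - <<'E'
from arc import *
print(manip.state()['tcp_pos'])
s=optics.capture('scene')
for k in ('handle_press','handle_pivot'):
  a=optics.recognise(k,s);print(k,[(x['p'],x['at'],w(s,[x['at']])) for x in a])
b=np.load('s6.npy',allow_pickle=True).item()
print(np.abs(s['image'].astype(int)-b['image']).sum(2)[170:215,255:290].mean(), s['image'].sum(2)[186:192,287:293].mean())
E
```

```text
[ 0.599 -0.241  0.046]
handle_press [(0.63, [194.6, 279.9], array([[ 0.627, -0.138,  0.084]])), (0.25, [198.2, 300.4], array([[ 0.604, -0.212,  0.045]]))]
handle_pivot [(0.68, [225.6, 274.2], array([[ 0.62 , -0.096,  0.012]]))]
11.868571428571428 237.16666666666666
```

>>> servo_tool(
  motion=[
    {"tx":0,"ty":0,"tz":-0.1,"rx":0,"ry":0,"rz":0,"jaw":0},
    {"tx":0,"ty":0,"tz":-0.2,"rx":0,"ry":0,"rz":0,"jaw":0},
  ],
)

```text
time: 16.4
tcp_pos: [0.5984, -0.2407, 0.044]
orientation: [3.141, 0.006, 1.34]
ft_force: [-0.8, -0.5, 4.1]
finger_gap: 0.0006
grasp_force: 1.7
```

>>> servo_tool(
  motion=[
    {"tx":0,"ty":0,"tz":-0.1,"rx":0,"ry":0,"rz":0,"jaw":0},
    {"tx":0,"ty":0,"tz":-0.1,"rx":0,"ry":0,"rz":0,"jaw":0},
  ],
)

```text
time: 16.65
tcp_pos: [0.5984, -0.2407, 0.0429]
orientation: [3.141, 0.006, 1.34]
ft_force: [-2.0, -0.3, 3.9]
finger_gap: 0.0008
grasp_force: 1.9
```

```bash
python3 - <<'E'
from arc import *
print(manip.state()['tcp_pos'])
s=optics.capture('scene')
cv2.imwrite('pics/s7.png',cv2.resize(s['image'][150:270,210:350],None,fx=5,fy=5,interpolation=cv2.INTER_CUBIC))
for k in ('handle_press',):
  a=optics.recognise(k,s);print(k,[(x['p'],x['at'],w(s,[x['at']])) for x in a])
E
```

```text
[ 0.598 -0.241  0.043]
handle_press [(0.84, [192.5, 277.2], array([[ 0.62 , -0.114,  0.103]]))]
```

View pics/s7.png

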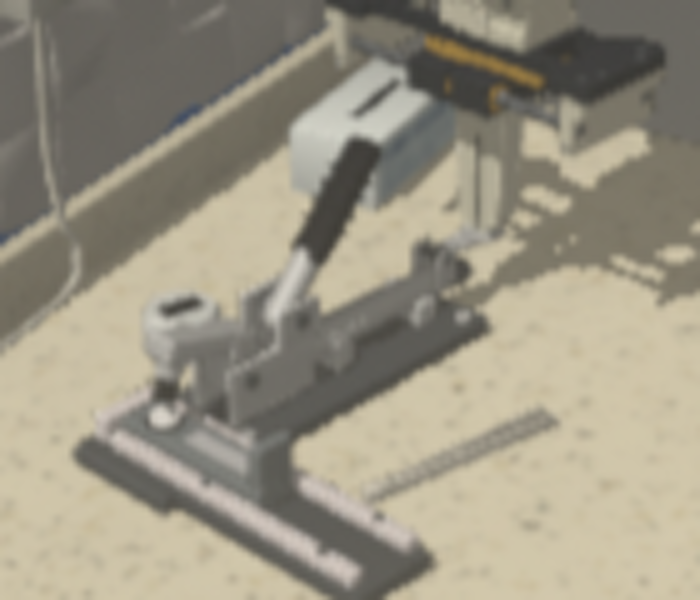

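The pliers have sprung open: the handle end is at (365,145), the jaw is raised and the carrier is still home. I'll retract straight up.

>>> servo_tool(
  motion=[
    {"tx":0,"ty":0,"tz":0.7,"rx":0,"ry":0,"rz":0,"jaw":0},
    {"tx":0,"ty":0,"tz":1.6,"rx":0,"ry":0,"rz":0,"jaw":0},
    {"tx":0,"ty":0,"tz":4,"rx":0,"ry":0,"rz":0,"jaw":0},
    {"tx":0,"ty":0,"tz":9,"rx":0,"ry":0,"rz":0,"jaw":0},
    {"tx":-0.5,"ty":-3,"tz":13,"rx":0,"ry":0,"rz":0,"jaw":0},
    {"tx":-0.5,"ty":-3,"tz":13,"rx":0,"ry":0,"rz":0,"jaw":0},
  ],
)

```text
time: 17.5
tcp_pos: [0.5957, -0.2737, 0.1789]
orientation: [3.132, 0.009, 1.338]
ft_force: [0.1, -0.0, -0.3]
finger_gap: 0.0006
grasp_force: 0.0
```

```bash
python3 - <<'E'
from arc import *
s=optics.capture('scene');t=optics.capture('top')
a=cv2.resize(s['image'][150:270,210:350],(400,343),interpolation=cv2.INTER_CUBIC);b=cv2.resize(t['image'][160:246,210:310],(400,343),interpolation=cv2.INTER_CUBIC)
cv2.imwrite('pics/f.png',np.hstack([a,b]))
print(manip.state()['tcp_pos'],manip.state()['ft_force'])
E
```

```text
[ 0.594 -0.271  0.174] [ 0.562  0.018 -0.74 ]
```

View pics/f.png

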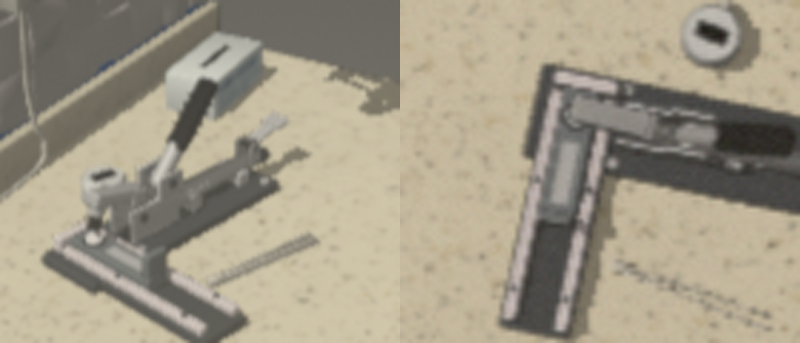

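In the last picture the pliers are open, the carrier nose is at the backstop (about (575,90) in the right half), and the lever is back up.

```bash
python3 -c "
from cell import manip
print(manip.close_job())"
```

```text
the job is handed in; nothing more can be done
None
```

The job is handed in: carrier home against the backstop, handle snapped over and locked by itself (plug depth judged by eye, not measured), then released. The pliers sprang open and the arm is clear; contact forces read about 6 N at most, at about 17.5 s.

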